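# Slide the blue gym tag off the shelf edge and put it in the key box

### The arm

A 6-joint arm with a two-finger parallel gripper is mounted at the origin on the work surface. World frame = base frame: x ahead of the robot, y to its left, z up, the work surface at z = 0. Lengths are in m, angles in rad, forces in N, time in s.
With the tool pointing down it reaches from about 0.3 to 0.75 m from the base axis. Payload 8.5 kg.
Tool frame: the origin (TCP) lies on the centre line of the jaws, within the pads' length; the fingertips stand 11 mm ahead of it and the grasp point (between the pads) lies 8 mm behind it; z points along the fingers, y is the line along which they close (so a half turn about z gives the same grasp; the last joint's range is limited). The gripper opens to 88 mm and grips with 3 to 60 N. Pads are 18 mm wide; open, the fingers measure 123 mm over their backs; the gripper's body (75 mm by 187 mm) begins 45 mm behind the grasp point.
Start: joints at [-1.347, 0.381, 1.297, -0, 1.464, -0.215], TCP at [0.234, -0.498, 0.25] pointing down, gripper open.
Joint ranges: [-3.11, 3.11], [-0.89, 2.33], [0.22, 2.48], [-1.42, 4.56], [0.17, 2.85], [-2.88, 2.88]. Speed limits (rad/s): [2.39, 2.39, 3.14, 3.14, 3.14, 3.14].

### API

Orientations are given as a rotation vector (axis times angle).
In Python, from bench import ctrl gives the robot as it stands.
- The arm moves only by the tool play_rows, never from a script. Its argument "rows" is one flat list of numbers, 6 for each row, row after row: the shift along the world's x, y, z in m, then the turn, a rotation vector about the world's x, y, z in rad. A call has 1 to 20 rows; each row shifts and turns the commanded pose from where the row before left it; what a row does not reach is not made up. A row lasts 1/12 s, in which the tool goes at most 41.7 mm and 7.16 degrees, less where a joint would pass 70% of its speed; a pose out of reach is approached as far as the arm can. A call with a gripper value outside its range is refused whole. "claw" is the finger opening in m, from 0 to 0.0881, set as the call begins (left out, the last holds). The fingers move at their own pace and stop on an object; "newtons" is the grip in N (left out, the last holds). Time passes only in rows, so rows that do not move let the fingers close. It gives the time, the measured TCP pose, the force, the opening and the grip force at its end, in the units of the state.
- ctrl.sense(): the state, without advancing time (a new reading comes with each control period).
- ctrl.camera(name): name is "side" or "top"; returns (picture, depth): 480x640x3 uint8, blue, green, red; 480x640 float32, m along the optical axis (not along the pixel's ray), 0 where there is no reading.
- ctrl.camera_params(name): a dict with "intrinsics" (3x3 intrinsics, pixels), "rvec" (rotation vector, rad) and "tvec" (3), from world to camera coordinates, as OpenCV has them. Camera axes: x right, y down, z forward; pixel columns grow to the right and rows downward; lengths in m; the calibration is good to about 2 mm. A picture is of the moment at which its call begins. camera_params takes no time and is no camera call.
- ctrl.job_done(): hands the job in; it is judged then, once.
The state is a dict: "t": time; "q": joint angles; "qvel": joint speeds; "joint_torque": joint torques, N m; "tcp_pos": TCP position; "ee_rot": TCP orientation; "contact_force": force on the tool from outside, world axes, zero at the start; "ft_torque": the same for the moment, N m; "grip_width": finger opening in m; "finger_force": force on a finger pad.
Only numpy, scipy, OpenCV 4.12 (cv2) and the standard library are available. Lean on these libraries where they do the work, as an engineer would, in place of code of your own. Each camera call takes 0.05 s, during which the arm holds its last target. There are 200 camera calls.

### The job

Slide the thin blue gym tag along the grey shelf until about a third of its length sticks out past the shelf's front edge (the edge on the robot's side), then pick it up by that overhanging end and lay it flat inside the open clear box, setting it down gently rather than dropping it in. Leave the yellow tag where it lies.

Things in the scene. Friction and masses are not known exactly. Their poses are not given: they have to be found in the camera images.
- blue_tag: Rigid blue plastic gym tag, flat plate 110 x 50 x 3 mm, about 30 g, white panel on top, lying on the shelf, too thin to pinch there. Origin: centre of its underside; x along its length, z up. Length within 12 degrees of the shelf's x; centre 75 to 105 mm behind the shelf's front edge. Fingertips pressed on it with 5 to 20 N drag it along: they grip it better than the shelf does.
- yellow_tag: Yellow tag of the same size (110 x 50 x 3 mm) lying beside the blue one, centres at least 90 mm apart; which is left or right varies. Origin and axes as for the blue tag. To be left alone.
- shelf: Fixed grey shelf board, 240 mm deep (x), 640 wide (y), 20 thick, top 80 mm above the work surface, open below its front edge. Origin: on the work surface under the board's centre; x from the front edge (x = -120 mm, robot's side) to the back, y left. Tags lie at y below -65 mm; at y above 65 mm are bystanders: a teal and a black kettlebell (175 mm tall), an orange grip trainer.
- box: Fixed clear acrylic box on the work surface right of the shelf, 190 x 190 mm outside, 45 high, walls and floor 5 mm. Origin: centre of its underside; x towards its far side, where a clear lid (190 mm long) is hinged, z up. The lid stays open, leaning back 10 to 19 degrees beyond upright, its top about 230 mm above the work surface.
There are look-alikes about, which are no part of the job. Of the things shaped like the blue_tag, the blue one is meant.

How it is judged:
On the way, in this order (a step that is already met when the one before it is completed fails the run):
1. the blue tag lies flat on the shelf with its end at least 15 mm out past the front edge (x of blue_tag in the frame of shelf between -0.155 and -0.09 m and y of blue_tag in the frame of shelf between -0.34 and 0.34 m and z of blue_tag in the frame of shelf between 0.074 and 0.086 m and angle between blue_tag's own z axis and vertical below 0.1 rad and contact force between blue_tag and shelf above 0.05 N), for 0.1 s.
2. the fingers hold the blue tag clear of the shelf (contact force between blue_tag and shelf below 0.01 N and contact force between the fingers and blue_tag above 1 N), for 0.2 s.
At the end, for the whole second after the job is handed in: The blue tag lies still and flat (within about 7 degrees) on the floor of the clear box, wholly inside its walls (centre within 70 mm of the box's middle both ways); the yellow tag is within 15 mm of where it started (x of blue_tag in the frame of box between -0.07 and 0.07 m and y of blue_tag in the frame of box between -0.07 and 0.07 m and z of blue_tag in the frame of box between 0 and 0.012 m and angle between blue_tag's own z axis and vertical below 0.12 rad and linear speed of blue_tag below 0.02 m/s and distance of yellow_tag from where it was at the start of the episode below 0.015 m); the robot touches nothing.
It fails at once if the yellow tag is moved by more than 15 mm (distance of yellow_tag from where it was at the start of the episode above 0.015 m).
It fails at once if the blue tag falls into the box (moving faster than 0.9 m/s between its walls, as after a drop of 40 mm or more) (x of blue_tag in the frame of box between -0.095 and 0.095 m and y of blue_tag in the frame of box between -0.095 and 0.095 m and z of blue_tag in the frame of box between -0.01 and 0.045 m and linear speed of blue_tag above 0.9 m/s).
It also fails if it takes over 51 s, if anything falls off the work surface, if the arm or the gripper's body presses on something with over 40 N, if the wrist force passes 120 N, or if a joint passes its speed limit or range.

## Working session

There is one attempt and no reset: what is moved stays moved. The work goes in short steps, Python scripts to look and compute and a tool call to move; the robot and the scene stay as the last step left them, time stands still between calls to the robot, and variables do not carry over. Pictures are saved under pics/ and viewed, at most 10 in all, crops included, and the job is handed in when it is done.

Besides the shell and the picture viewer there is one more tool, called after "Emit:" as name(argument=value, ...), one argument or row to a line, values as JSON. play_rows: Moves the arm, as the interface text tells. Its arguments: {"type":"object","properties":{"rows":{"type":"array","items":{"type":"number"}},"claw":{"type":"number"},"newtons":{"type":"number"}},"required":["rows"]}

```bash
mkdir -p pics
cat > h.py <<'E'
import numpy as np, cv2
from bench import ctrl
def cam(n):
    im,d=ctrl.camera(n); p=ctrl.camera_params(n)
    return im,d,np.array(p["intrinsics"]),cv2.Rodrigues(np.array(p["rvec"],float))[0],np.array(p["tvec"],float).ravel()
def ray(uv,K,R,t,z):
    uv=np.atleast_2d(uv).astype(float)
    d=(R.T@np.linalg.inv(K)@np.c_[uv,np.ones(len(uv))].T).T; c=-R.T@t
    return c+d*((z-c[2])/d[:,2])[:,None]
def pts(d,K,R,t):
    v,u=np.mgrid[:480,:640]
    P=np.stack([(u-K[0,2])*d/K[0,0],(v-K[1,2])*d/K[1,1],d],-1)
    return (P-t)@R
E
python3 - <<'E'
from h import *
for n in("top","side"):
    im,d,K,R,t=cam(n); cv2.imwrite(f"pics/{n}0.png",im); np.savez(f"{n}0.npz",im=im,d=d,K=K,R=R,t=t); print(n,K[0,0],-R.T@t,R[2])
print(ctrl.sense())
E
```

```text
top 464.83823567867523 [ 0.6069052  -0.13665466  0.95970137] [ 0.03041793  0.00501771 -0.99952467]
side 551.6988427387317 [-0.00758599  0.57315842  0.64228657] [ 0.58957748 -0.62740583 -0.50868489]
{'t': 0.1, 'q': array([-1.34726312e+00,  3.81114397e-01,  1.29814848e+00, -2.29593070e-05,
        1.46357964e+00, -2.15296966e-01]), 'qvel': array([-5.30136171e-04, -1.85081667e-03, -2.39905131e-03, -1.71866478e-05,
        1.01015683e-03, -3.89018502e-04]), 'joint_torque': array([ 3.42214837e-03, -4.38648391e+01, -2.24915171e+01,  7.14256126e-02,
        3.41524417e-02, -6.82213658e-05]), 'tcp_pos': array([ 0.23362625, -0.49765877,  0.24921944]), 'ee_rot': array([-3.06505209e+00, -6.83526954e-01,  4.39221756e-05]), 'contact_force': array([-0.76619696,  0.88180533, -0.35224205]), 'ft_torque': array([ 0.0475958 , -0.00604031, -0.00933793]), 'finger_force': 0.0, 'grip_width': 0.08806243134777887}
```

View pics/top0.png

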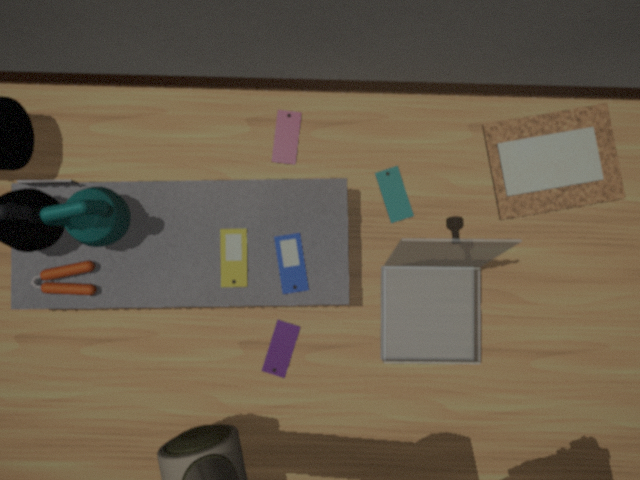

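View pics/side0.png

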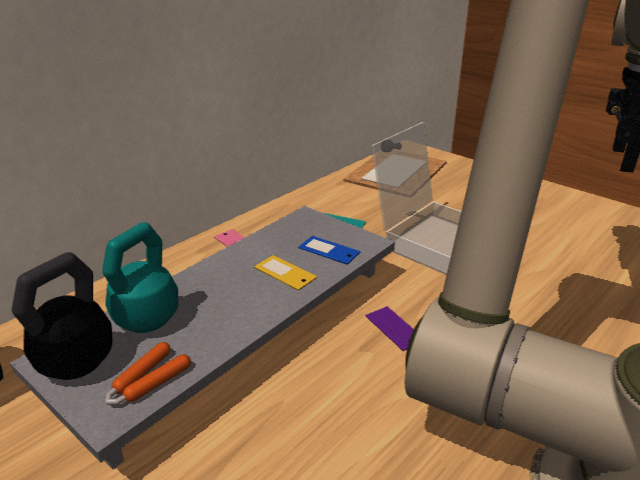

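The top view shows the blue tag at about (291,263), the yellow tag at (234,258), the shelf's front edge near row 306 and the box centred at (432,314). The side view agrees. The teal, purple and pink tags are off the shelf and play no part.

```bash
cat >> h.py <<'E'
def tag(im,K,R,t,lo,hi,z,box=None):
    m=cv2.inRange(cv2.cvtColor(im,cv2.COLOR_BGR2HSV),lo,hi)
    m=cv2.morphologyEx(m,cv2.MORPH_CLOSE,np.ones((3,3)))
    cs=[c for c in cv2.findContours(m,cv2.RETR_EXTERNAL,cv2.CHAIN_APPROX_NONE)[0] if cv2.contourArea(c)>200]
    out=[]
    for c in cs:
        w=ray(c[:,0,:],K,R,t,z)[:,:2]
        (cx,cy),_,_=r=cv2.minAreaRect((w*1000).astype(np.float32))
        out.append((r,cv2.boundingRect(c)))
    return out
E
python3 - <<'E'
from h import *
np.set_printoptions(precision=4,suppress=True)
for n in("top","side"):
    f=np.load(n+"0.npz"); im,d,K,R,t=[f[k] for k in("im","d","K","R","t")]
    for nm,lo,hi in(("blue",(105,140,50),(120,255,255)),("yellow",(20,120,60),(35,255,255))):
        for r,b in tag(im,K,R,t,lo,hi,.083): print(n,nm,r,b)
    if n=="top":
        P=pts(d,K,R,t)
        print("shelf z",np.median(P[190:220,150:210,2]),"tagz",P[270:280,288:296,2].mean(),"yel",P[270:280,228:240,2].mean())
        m=(abs(P[...,2]-.08)<.012)&(d>0); m=m.astype(np.uint8)
        e=[]
        for u in range(130,340,6):
            v=np.flatnonzero(m[:330,u]); e.append((u,v.max()))
        e=np.array(e); w=ray(e+[0,.5],K,R,t,.08); print("front edge fit",np.polyfit(w[:,1],w[:,0],1),w[::6,:2])
        e=np.array([(np.flatnonzero(m[v,:365]).max(),v) for v in range(190,300,8)]); print("right edge",ray(e,K,R,t,.08)[::4,:2])
        # box rim
        for z,c in((.045,[(382,266),(481,266),(481,362),(382,362)]),): print("box",ray(c,K,R,t,z)[:,:2])
        print("boxfloor",np.median(P[290:340,400:460,2]))
E
python3 -c "
import cv2;a=cv2.imread('pics/top0.png')[225:380,210:500];cv2.imwrite('pics/c0.png',cv2.resize(a,None,fx=2.7,fy=2.7,interpolation=2))"
```

```text
top blue ((596.07177734375, -89.3876953125), (103.92257690429688, 43.903236389160156), 9.544434547424316) (280, 235, 27, 57)
top yellow ((603.7913818359375, 19.59386444091797), (103.98882293701172, 47.188079833984375), 1.993349313735962) (221, 230, 26, 56)
shelf z 0.08006323364031298 tagz 0.08242556530946157 yel 0.09760633423480461
front edge fit [-0.044   0.5144] [[ 0.5056  0.2125]
 [ 0.5076  0.1445]
 [ 0.5115  0.0765]
 [ 0.5134  0.0085]
 [ 0.5173 -0.0593]
 [ 0.5193 -0.1272]]
right edge [[ 0.7379 -0.1893]
 [ 0.6771 -0.1928]
 [ 0.6165 -0.1963]
 [ 0.5561 -0.1979]]
box [[ 0.5952 -0.2661]
 [ 0.6008 -0.4602]
 [ 0.4137 -0.4635]
 [ 0.408  -0.2706]]
boxfloor 0.00430034762440565
side blue ((592.9051513671875, -86.89270782470703), (111.23197937011719, 52.14326095581055), 10.064051628112793) (299, 236, 61, 28)
side yellow ((600.5103759765625, 21.61899757385254), (111.7186508178711, 52.370811462402344), 2.66792893409729) (254, 255, 63, 35)
```

View pics/c0.png

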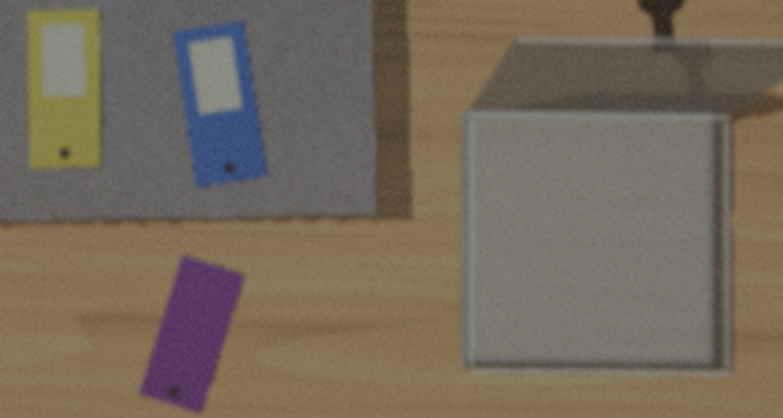

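Emit:
play_rows(
  rows=[0.015, 0.016, 0, 0, 0, -0.02, 0.0235, 0.0258, 0, 0, 0, -0.02, 0.0235, 0.0258, 0, 0, 0, -0.02, 0.0235, 0.0258, 0, 0, 0, -0.02, 0.0235, 0.0258, 0, 0, 0, -0.02, 0.0235, 0.0258, 0, 0, 0, -0.02, 0.0235, 0.0258, -0.01, 0, 0, -0.02, 0.0235, 0.0258, -0.01, 0, 0, -0.02, 0.0235, 0.0258, -0.01, 0, 0, -0.02, 0.0235, 0.0258, -0.01, 0, 0, -0.02, 0.0235, 0.0258, -0.01, 0, 0, -0.02, 0.0235, 0.0258, -0.01, 0, 0, -0.02, 0.0235, 0.0258, -0.01, 0, 0, -0.027, 0.0235, 0.0258, -0.01, 0, 0, 0, 0.0235, 0.0258, -0.01, 0, 0, 0, 0.0235, 0.0258, -0.01, 0, 0, 0, 0.008, 0.0095, -0.01, 0, 0, 0, 0, 0, -0.01, 0, 0, 0, 0, 0, 0, 0, 0, 0],
  claw=0,
  newtons=20,
)

```text
t: 1.68
tcp_pos: [0.608, -0.0852, 0.1272]
ee_rot: [-3.128, -0.271, 0.007]
contact_force: [-0.7, 0.1, -0.6]
grip_width: 0.0007
finger_force: 0.0
```

Emit:
play_rows(
  rows=[0, 0, -0.012, 0, 0, 0, 0, 0, -0.012, 0, 0, 0, 0, 0, -0.005, 0, 0, 0, 0, 0, -0.002, 0, 0, 0, 0, 0, -0.001, 0, 0, 0, 0, 0, -0.001, 0, 0, 0, 0, 0, 0, 0, 0, 0],
)

```text
t: 2.27
tcp_pos: [0.6092, -0.0858, 0.0973]
ee_rot: [3.13, 0.269, 0.001]
contact_force: [0.6, -1.6, -0.1]
grip_width: 0.0004
finger_force: 0.0
```

Emit:
play_rows(
  rows=[0, 0, -0.001, 0, 0, 0, 0, 0, -0.001, 0, 0, 0, 0, 0, -0.001, 0, 0, 0, 0, 0, 0, 0, 0, 0],
)

```text
t: 2.6
tcp_pos: [0.6093, -0.0854, 0.0945]
ee_rot: [3.13, 0.27, 0.001]
contact_force: [-2.0, 0.0, 4.0]
grip_width: 0.0004
finger_force: 2.4
```

Contact. I'll press a little more.

Emit:
play_rows(
  rows=[0, 0, -0.0007, 0, 0, 0, 0, 0, 0, 0, 0, 0],
)

```text
t: 2.77
tcp_pos: [0.6093, -0.0854, 0.0944]
ee_rot: [3.129, 0.27, 0.002]
contact_force: [-3.6, 1.2, 10.4]
grip_width: 0.0009
finger_force: 4.9
```

Emit:
play_rows(
  rows=[-0.003, 0, 0, 0, 0, 0, -0.004, 0, 0, 0, 0, -0.01, -0.004, 0, 0, 0, 0, -0.01, -0.004, 0, 0, 0, 0, -0.01, -0.004, 0, 0, 0, 0, -0.01, -0.004, 0, 0, 0, 0, -0.01, -0.004, 0, 0, 0, 0, -0.01, -0.003, 0, 0, 0, 0, 0, 0, 0, 0, 0, 0, 0],
)

```text
t: 3.52
tcp_pos: [0.5801, -0.0857, 0.0944]
ee_rot: [3.135, 0.175, 0.006]
contact_force: [1.0, 0.0, 7.2]
grip_width: 0.0003
finger_force: 3.6
```

```bash
cat > look.py <<'E'
from h import *
import sys
s=ctrl.sense(); print(s["t"],s["tcp_pos"],s["contact_force"])
for n in ("side","top"):
    im,d,K,R,t=cam(n); cv2.imwrite(f"pics/{n}{sys.argv[1]}.png",im)
    for nm,lo,hi in(("blue",(105,140,50),(120,255,255)),("yellow",(20,120,60),(35,255,255))):
        for r,b in tag(im,K,R,t,lo,hi,float(sys.argv[2])): print(n,nm,r,b)
E
python3 look.py 1 .083
```

```text
3.5167 [ 0.58014181 -0.08567279  0.0944469 ] [0.9970215  0.03002365 7.16024951]
side blue ((566.6768188476562, -87.35794830322266), (110.59697723388672, 52.45957946777344), 13.999860763549805) (308, 246, 63, 23)
side yellow ((600.5953369140625, 21.433258056640625), (111.56422424316406, 52.1707763671875), 2.6650755405426025) (254, 255, 63, 35)
```

```bash
python3 -c "
import cv2;a=cv2.imread('pics/side1.png')[170:330,230:430];cv2.imwrite('pics/c1.png',cv2.resize(a,None,fx=3.5,fy=3.5,interpolation=2))"
```

```text
(no output)
```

View pics/c1.png

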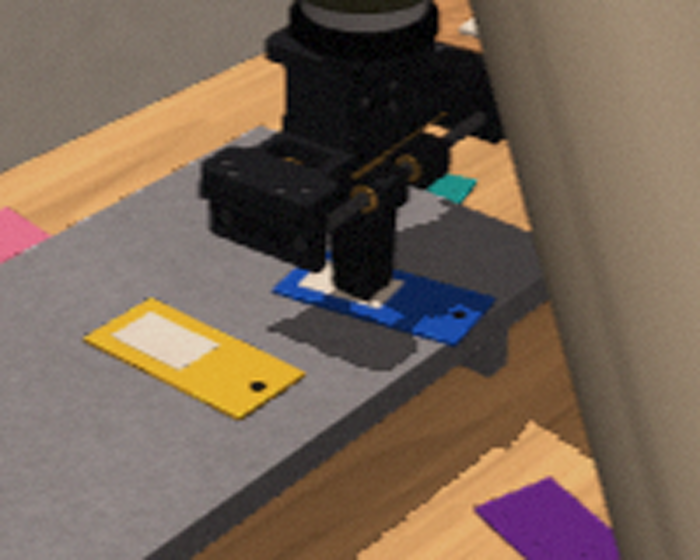

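The finger hides the tag's far-right corner in this crop. Three corners are visible: (309,253), (359,268) and (371,255). I'll work out the yaw from those.

Run:
```python
from h import *
f=np.load("side0.npz");K,R,t=f["K"],f["R"],f["t"]
w=ray([(308.6,252.9),(359.1,268.3),(371.3,255.1)],K,R,t,.083)[:,:2];print(w)
a=w[0]-w[1];b=w[1]-w[2];print(np.hypot(*a),np.degrees(np.arctan2(a[1],a[0])),np.hypot(*b),np.degrees(np.arctan2(-b[0],b[1])))
print("centre",(w[0]+w[2])/2)
im=cv2.imread("pics/side1.png")
```

```text
[[ 0.6114723  -0.05130991]
 [ 0.50800186 -0.07537656]
 [ 0.51916617 -0.12471522]]
0.10623246551969875 13.093866785011556 0.05058601684677259 12.750123763741746
centre [ 0.56531924 -0.08801257]
```

Emit:
play_rows(
  rows=[0, 0, 0.01, 0, 0, 0, -0.003, 0, 0, 0, 0, 0.04, -0.003, 0, 0, 0, 0, 0.04, -0.002, -0.001, 0, 0, 0, 0.035, 0, 0, 0, 0, 0, 0, 0, 0, -0.005, 0, 0, 0, 0, 0, -0.003, 0, 0, 0, 0, 0, -0.001, 0, 0, 0, 0, 0, -0.0015, 0, 0, 0, 0, 0, 0, 0, 0, 0],
  claw=0.014,
)

```text
t: 4.45
tcp_pos: [0.5712, -0.0863, 0.0944]
ee_rot: [3.121, 0.355, 0.001]
contact_force: [-8.0, 2.1, 18.9]
grip_width: 0.014
finger_force: 9.5
```

Emit:
play_rows(
  rows=[-0.001, 0, 0.0003, 0, 0, 0, -0.003, 0, 0, 0, 0, -0.02, -0.003, 0, 0, 0, 0, -0.02, -0.003, 0, 0, 0, 0, -0.02, -0.003, 0, 0, 0, 0, -0.02, -0.003, 0, 0, 0, 0, -0.02, -0.002, 0, 0, 0, 0, 0, 0, 0, 0, 0, 0, 0],
)

```text
t: 5.12
tcp_pos: [0.5552, -0.087, 0.0944]
ee_rot: [3.133, 0.197, 0.01]
contact_force: [4.3, -0.0, 10.2]
grip_width: 0.0141
finger_force: 4.9
```

```bash
python3 look.py 2 .083; python3 -c "
import cv2;a=cv2.imread('pics/side2.png')[170:330,230:430];cv2.imwrite('pics/c2.png',cv2.resize(a,None,fx=3.5,fy=3.5,interpolation=2))"
```

```text
5.1167 [ 0.55515314 -0.0869572   0.09444396] [ 4.34774378e+00 -8.07043966e-03  1.01635961e+01]
side blue ((556.3362426757812, -87.21890258789062), (110.56700897216797, 52.112464904785156), 16.978302001953125) (312, 248, 64, 23)
side yellow ((600.5184936523438, 21.42967987060547), (111.71806335449219, 52.1707763671875), 2.6650755405426025) (254, 255, 63, 35)
top yellow ((603.8408203125, 20.546897888183594), (103.73995208740234, 45.33710479736328), 1.9028509855270386) (221, 230, 25, 56)
```

View pics/c2.png

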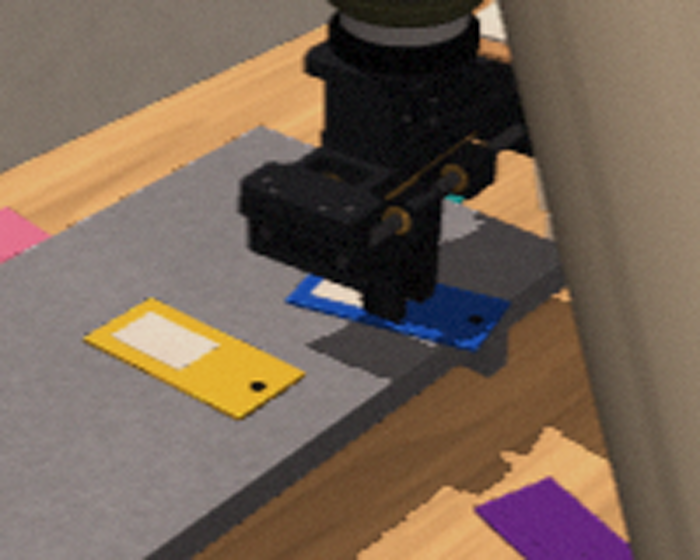

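The tag keeps turning anticlockwise in this crop. Its corners are at about (287,300), (475,348) and (510,298) crop pixels.

```bash
cat >> h.py <<'E'
def three(c,ox,oy,s):
    f=np.load("side0.npz");K,R,t=f["K"],f["R"],f["t"]
    w=ray(np.array(c)/s+[ox,oy],K,R,t,.083)[:,:2]
    a=w[0]-w[1];b=w[1]-w[2];c=(w[0]+w[2])/2
    print(w,np.hypot(*a),np.degrees(np.arctan2(a[1],a[0])),np.hypot(*b),np.degrees(np.arctan2(-b[0],b[1])),"c",c,"behind edge",(c[0]-(.5144-.044*c[1])))
E
python3 -c "
from h import *
three([(287,300),(475,348),(510,298)],230,170,3.5)"
```

```text
[[ 0.59993761 -0.04853802]
 [ 0.49690344 -0.08057726]
 [ 0.51296293 -0.13014477]] 0.10790065760254333 17.273470084036322 0.05210417774572186 17.95192682329491 c [ 0.55645027 -0.0893414 ] behind edge 0.03811924891263141
```

Emit:
play_rows(
  rows=[0, 0, 0.008, 0, 0, 0, 0.003, -0.006, 0, 0, 0, 0, 0.003, -0.006, 0, 0, 0, 0, 0, 0, 0, 0, 0, 0, 0, 0, -0.004, 0, 0, 0, 0, 0, -0.003, 0, 0, 0, 0, 0, -0.0015, 0, 0, 0, 0, 0, 0, 0, 0, 0],
  claw=0,
)

```text
t: 5.88
tcp_pos: [0.5591, -0.0986, 0.0944]
ee_rot: [3.134, 0.199, 0.002]
contact_force: [-7.4, 0.4, 22.9]
grip_width: 0.0008
finger_force: 11.4
```

Emit:
play_rows(
  rows=[-0.002, 0, 0.0008, 0, 0, 0, -0.003, 0, 0, 0, 0, 0, -0.003, 0, 0, 0, 0, 0, -0.003, 0, 0, 0, 0, 0, -0.003, 0, 0, 0, 0, 0, -0.003, 0, 0, 0, 0, 0, 0, 0, 0, 0, 0, 0],
)

```text
t: 6.47
tcp_pos: [0.5437, -0.0988, 0.0944]
ee_rot: [3.133, 0.199, 0.009]
contact_force: [3.5, -1.1, 11.2]
grip_width: 0.0007
finger_force: 5.1
```

```bash
python3 look.py 3 .083
python3 - <<'E'
import cv2,numpy as np
a=cv2.imread('pics/side3.png')
m=cv2.inRange(cv2.cvtColor(a,cv2.COLOR_BGR2HSV),(105,140,30),(122,255,255))
c=max(cv2.findContours(m,0,2)[0],key=cv2.contourArea)[:,0]
for f in (c[:,0],-c[:,1],-c[:,0]): print(c[np.argmin(f)])
E
```

```text
6.4667 [ 0.54373445 -0.09882894  0.09444132] [ 3.50599926 -1.12019173 11.1799991 ]
side blue ((542.7145385742188, -87.92313385009766), (110.066162109375, 52.44915771484375), 13.64522647857666) (318, 248, 63, 26)
side yellow ((600.6967163085938, 21.281017303466797), (111.85157775878906, 52.859344482421875), 3.350670099258423) (254, 255, 63, 35)
top yellow ((603.852294921875, 19.591331481933594), (103.84317016601562, 47.197391510009766), 1.9933480024337769) (221, 230, 26, 56)
[318 256]
[369 273]
[380 261]
```

Emit:
play_rows(
  rows=[-0.002, 0, 0, 0, 0, 0, -0.003, 0, 0, 0, 0, 0, -0.002, 0, 0, 0, 0, 0, -0.001, 0, 0, 0, 0, 0, 0, 0, 0, 0, 0, 0],
)

```text
t: 6.98
tcp_pos: [0.536, -0.0988, 0.0944]
ee_rot: [3.133, 0.198, 0.009]
contact_force: [4.7, 0.6, 9.5]
grip_width: 0.0004
finger_force: 4.9
```

Emit:
play_rows(
  rows=[0, 0, 0.006, 0, 0, 0, 0, 0, 0.02, 0, 0, 0, -0.015, 0, 0.02, 0, 0, 0, -0.035, 0, 0.01, 0, 0, 0, -0.035, 0, 0, 0, 0, 0, -0.035, 0, 0, 0, 0, 0, -0.02, 0, 0, 0, 0, 0, 0, 0, 0, 0, 0, 0],
  claw=0.075,
)

```text
t: 7.65
tcp_pos: [0.3904, -0.0972, 0.1489]
ee_rot: [-3.134, -0.198, 0.005]
contact_force: [-0.4, -0.2, 0.3]
grip_width: 0.0517
finger_force: 0.0
```

```bash
python3 look.py 4 .083; python3 -c "
import cv2;a=cv2.imread('pics/side4.png')[170:330,230:430];b=cv2.imread('pics/top4.png')[220:380,200:400];cv2.imwrite('pics/c4.png',cv2.resize(cv2.hconcat([a,b]),None,fx=2,fy=2,interpolation=2))"
```

```text
7.65 [ 0.39041647 -0.09724339  0.14888223] [-0.43978254 -0.18805978  0.27499649]
side blue ((535.99658203125, -87.72041320800781), (109.9418716430664, 53.65574645996094), 12.627645492553711) (321, 246, 64, 30)
side yellow ((600.5262451171875, 21.43004035949707), (111.42584228515625, 52.1707763671875), 2.6650750637054443) (254, 255, 63, 35)
top blue ((521.028564453125, -94.44941711425781), (66.0759506225586, 42.73400115966797), 10.873872756958008) (281, 284, 26, 39)
top yellow ((603.7947998046875, 19.55175018310547), (105.11920928955078, 46.28644561767578), 3.537930488586426) (221, 230, 26, 56)
```

View pics/c4.png

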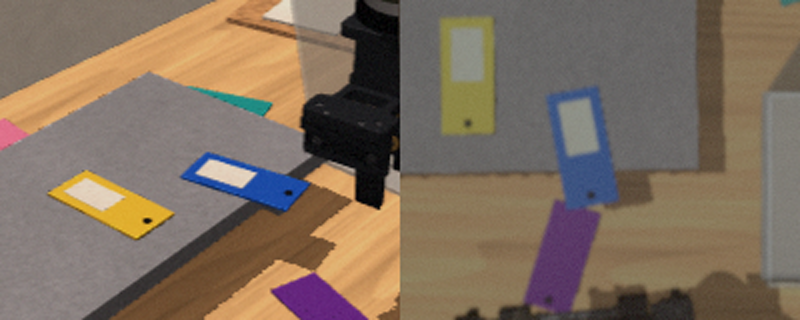

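The tag lies flat with about 35 mm past the edge, at a yaw of about 12°. The yellow tag hasn't moved. I'll straddle the overhanging end with the tool pointing down.

Emit:
play_rows(
  rows=[0.015, 0, 0, 0, 0, 0, 0.03, 0, 0, 0, 0, 0, 0.03, 0, 0, 0, 0, 0, 0.02, 0, 0, 0, 0, 0, 0.015, 0, 0, 0, 0, 0.02, 0, 0, -0.02, 0, 0, 0, 0, 0, -0.015, 0, 0, 0, 0, 0, 0, 0, 0, 0, 0, 0, 0, 0, 0, 0],
  claw=0.075,
)

```text
t: 8.5
tcp_pos: [0.5046, -0.0982, 0.1136]
ee_rot: [-3.132, -0.231, 0.002]
contact_force: [0.4, 0.9, -0.5]
grip_width: 0.0751
finger_force: 0.0
```

Emit:
play_rows(
  rows=[-0.005, 0.002, -0.005, 0, 0, 0, 0, 0, -0.01, 0, 0, 0, 0, 0, -0.008, 0, 0, 0, 0, 0, -0.0035, 0, 0, 0, 0, 0, 0, 0, 0, 0, 0, 0, 0, 0, 0, 0],
)

```text
t: 9.0
tcp_pos: [0.4993, -0.0965, 0.0879]
ee_rot: [3.133, 0.23, 0.0]
contact_force: [-0.1, -0.3, 0.9]
grip_width: 0.0748
finger_force: 0.0
```

```bash
python3 look.py 5 .083; python3 -c "
import cv2;a=cv2.imread('pics/side5.png')[170:330,260:460];b=cv2.imread('pics/top5.png')[220:380,200:400];cv2.imwrite('pics/c5.png',cv2.resize(cv2.hconcat([a,b]),None,fx=2,fy=2,interpolation=2))"
```

```text
9.0 [ 0.49930823 -0.09647201  0.08788649] [-0.08061185 -0.28805023  0.92089569]
side blue ((497.8506164550781, -96.0633544921875), (31.599760055541992, 52.15639877319336), 12.319414138793945) (364, 258, 21, 18)
side yellow ((600.4832763671875, 21.663509368896484), (111.82473754882812, 52.56700897216797), 2.749147415161133) (254, 255, 63, 35)
top yellow ((603.7227783203125, 19.651081085205078), (105.18795013427734, 46.55610275268555), 3.637064218521118) (221, 230, 26, 56)
```

View pics/c5.png

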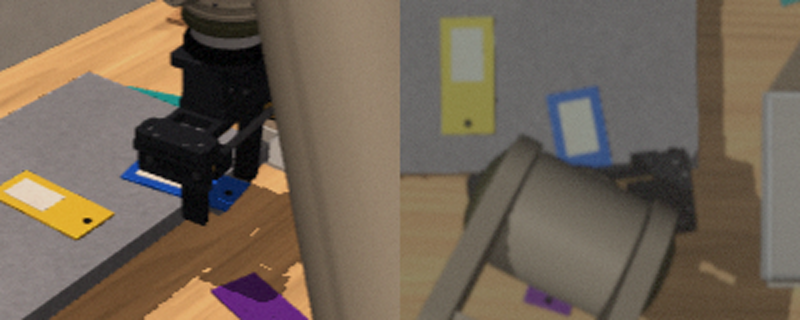

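The fingers stand either side of the overhanging end, clear of the shelf edge. I'll close them.

Emit:
play_rows(
  rows=[0, 0, -0.001, 0, 0, 0, 0, 0, 0, 0, 0, 0, 0, 0, 0, 0, 0, 0, 0, 0, 0, 0, 0, 0, 0, 0, 0, 0, 0, 0, 0, 0, 0, 0, 0, 0, 0, 0, 0, 0, 0, 0, 0, 0, 0, 0, 0, 0],
  claw=0.04,
  newtons=25,
)

```text
t: 9.77
tcp_pos: [0.4992, -0.0964, 0.0867]
ee_rot: [3.133, 0.23, 0.0]
contact_force: [0.5, -0.9, 1.0]
grip_width: 0.0487
finger_force: 24.9
```

Emit:
play_rows(
  rows=[0, 0, 0.004, 0, 0, 0, 0, 0, 0.008, 0, 0, 0, 0, 0, 0.012, 0, 0, 0, 0, 0, 0.012, 0, 0, 0, 0, 0, 0.012, 0, 0, 0, 0, 0, 0.008, 0, 0, 0, 0, 0, 0, 0, 0, 0, 0, 0, 0, 0, 0, 0],
)

```text
t: 10.43
tcp_pos: [0.4992, -0.0964, 0.1429]
ee_rot: [3.133, 0.23, 0.001]
contact_force: [-0.1, -0.0, -1.3]
grip_width: 0.0491
finger_force: 24.9
```

```bash
python3 look.py 6 .139; python3 -c "
import cv2;a=cv2.imread('pics/side6.png')[130:290,280:480];b=cv2.imread('pics/top6.png')[220:380,200:400];cv2.imwrite('pics/c6.png',cv2.resize(cv2.hconcat([a,b]),None,fx=2,fy=2,interpolation=2))"
```

```text
10.4333 [ 0.49919984 -0.09635897  0.14293032] [-0.06226861 -0.03491853 -1.2808796 ]
side yellow ((539.564697265625, 76.87875366210938), (100.5609359741211, 47.470245361328125), 2.5312981605529785) (254, 255, 63, 35)
top yellow ((603.9705810546875, 9.467105865478516), (98.49527740478516, 43.51150894165039), 3.5851728916168213) (221, 230, 26, 56)
```

View pics/c6.png

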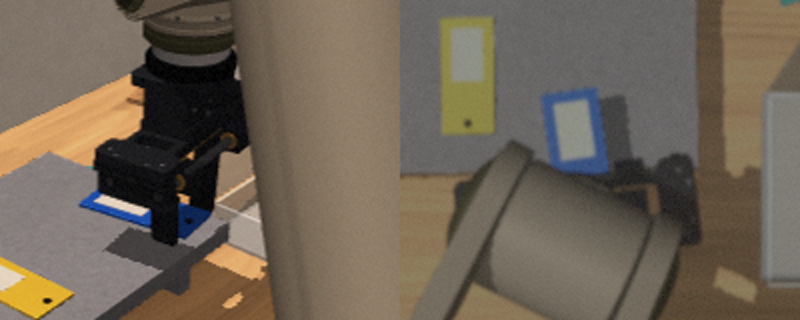

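The tag is held flat and clear of the shelf. I'll move it over the box.

Emit:
play_rows(
  rows=[-0.005, -0.01, 0, 0, 0, 0, -0.005, -0.02, 0, 0, 0, -0.01, -0.005, -0.02, 0, 0, 0, -0.01, -0.005, -0.02, 0, 0, 0, -0.01, -0.004, -0.02, 0, 0, 0, -0.01, -0.004, -0.02, 0, 0, 0, -0.01, -0.004, -0.02, 0, 0, 0, -0.01, 0, -0.02, 0, 0, 0, -0.01, 0, -0.02, 0, 0, 0, -0.01, 0, -0.02, 0, 0, 0, -0.01, 0, -0.02, 0, 0, 0, -0.01, 0, -0.02, 0, 0, 0, -0.01, 0, -0.02, 0, 0, 0, 0, 0, -0.015, 0, 0, 0, 0, 0, -0.005, 0, 0, 0, 0, 0, 0, 0, 0, 0, 0, 0, 0, 0, 0, 0, 0],
)

```text
t: 11.95
tcp_pos: [0.4667, -0.366, 0.1422]
ee_rot: [-3.14, -0.057, 0.001]
contact_force: [0.0, -0.0, 0.0]
grip_width: 0.0489
finger_force: 24.9
```

```bash
python3 look.py 7 .139; python3 -c "
import cv2;a=cv2.imread('pics/side7.png')[100:300,350:600];b=cv2.imread('pics/top7.png')[220:420,300:550];cv2.imwrite('pics/c7.png',cv2.resize(cv2.hconcat([a,b]),None,fx=1.6,fy=1.6,interpolation=2))"
```

```text
11.95 [ 0.46671184 -0.36598422  0.14215762] [ 0.04485704 -0.01433148  0.0275171 ]
side yellow ((539.5906982421875, 76.87821197509766), (100.53414154052734, 47.561309814453125), 2.4118878841400146) (254, 255, 63, 35)
top blue ((522.3566284179688, -361.63287353515625), (73.49622344970703, 45.52357864379883), 1.6570709943771362) (430, 289, 27, 43)
top yellow ((603.9856567382812, 9.597217559814453), (97.35685729980469, 44.20585632324219), 1.9933559894561768) (221, 230, 26, 56)
```

View pics/c7.png

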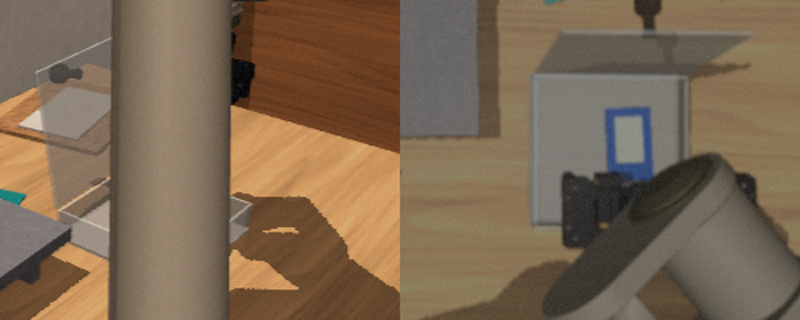

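The tag is centred over the box and still held. I'll lower it.

Emit:
play_rows(
  rows=[0, 0, -0.008, 0, 0, 0, 0, 0, -0.014, 0, 0, 0, 0, 0, -0.014, 0, 0, 0, 0, 0, -0.014, 0, 0, 0, 0, 0, -0.014, 0, 0, 0, 0, 0, -0.014, 0, 0, 0, 0, 0, -0.012, 0, 0, 0, 0, 0, -0.01, 0, 0, 0, 0, 0, -0.008, 0, 0, 0, 0, 0, -0.006, 0, 0, 0, 0, 0, 0, 0, 0, 0, 0, 0, 0, 0, 0, 0],
)

```text
t: 13.05
tcp_pos: [0.4673, -0.3664, 0.0287]
ee_rot: [3.141, 0.058, 0.0]
contact_force: [-0.3, 0.4, -0.2]
grip_width: 0.0493
finger_force: 24.9
```

Emit:
play_rows(
  rows=[0, 0, -0.005, 0, 0, 0, 0, 0, -0.003, 0, 0, 0, 0, 0, -0.0015, 0, 0, 0, 0, 0, 0, 0, 0, 0, 0, 0, 0, 0, 0, 0],
)

```text
t: 13.47
tcp_pos: [0.4672, -0.3664, 0.0192]
ee_rot: [-3.141, -0.058, -0.0]
contact_force: [0.5, 0.4, -0.0]
grip_width: 0.0491
finger_force: 24.9
```

Emit:
play_rows(
  rows=[0, 0, -0.001, 0, 0, 0, 0, 0, -0.0006, 0, 0, 0, 0, 0, 0, 0, 0, 0],
)

```text
t: 13.72
tcp_pos: [0.4671, -0.3664, 0.0175]
ee_rot: [-3.141, -0.058, 0.0]
contact_force: [-0.1, 1.0, -0.8]
grip_width: 0.0485
finger_force: 24.9
```

Emit:
play_rows(
  rows=[0, 0, 0, 0, 0, 0, 0, 0, 0, 0, 0, 0, 0, 0, 0, 0, 0, 0, 0, 0, 0, 0, 0, 0, 0, 0, 0, 0, 0, 0, 0, 0, 0, 0, 0, 0],
  claw=0.07,
)

```text
t: 14.22
tcp_pos: [0.4672, -0.3664, 0.0176]
ee_rot: [3.141, 0.058, 0.0]
contact_force: [0.5, 0.3, -0.0]
grip_width: 0.0698
finger_force: 0.0
```

Emit:
play_rows(
  rows=[0, 0, 0.004, 0, 0, 0, 0, 0, 0.01, 0, 0, 0, 0, 0, 0.02, 0, 0, 0, 0, 0, 0.03, 0, 0, 0, 0, 0, 0.03, 0, 0, 0, 0, 0, 0.03, 0, 0, 0, -0.02, 0, 0.02, 0, 0, 0, -0.03, 0, 0, 0, 0, 0, -0.03, 0, 0, 0, 0, 0, -0.03, 0, 0, 0, 0, 0, -0.02, 0, 0, 0, 0, 0, 0, 0, 0, 0, 0, 0],
)

```text
t: 15.22
tcp_pos: [0.3346, -0.3662, 0.1626]
ee_rot: [3.141, 0.054, -0.001]
contact_force: [0.3, -0.7, -0.1]
grip_width: 0.0703
finger_force: 0.0
```

```bash
python3 look.py 8 .008; python3 -c "
import cv2;b=cv2.imread('pics/top8.png')[210:410,200:520];cv2.imwrite('pics/c8.png',cv2.resize(b,None,fx=2,fy=2,interpolation=2))"
```

```text
15.2167 [ 0.33457187 -0.36618037  0.1626238 ] [ 0.29901682 -0.69959011 -0.14843531]
side yellow ((682.0785522460938, -52.3482780456543), (126.718994140625, 59.4979133605957), 2.7491445541381836) (254, 255, 63, 35)
top blue ((494.2293701171875, -363.7060546875), (74.58513641357422, 42.92271423339844), 3.479780673980713) (416, 298, 22, 38)
top yellow ((603.5252075195312, 32.95555877685547), (112.88481140136719, 51.23502731323242), 1.9933449029922485) (221, 230, 26, 56)
```

View pics/c8.png

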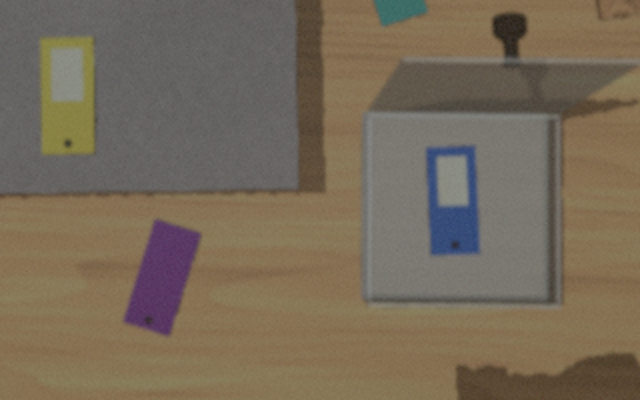

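The blue tag lies flat in the middle of the box, the yellow tag is where it started, and the arm is clear.

```bash
python3 -c "
from bench import ctrl
print(ctrl.job_done())"
```

```text
the job is handed in; nothing more can be done
None
```

I handed the job in at about 15 s of the allowed 51: the blue tag lies flat in the middle of the clear box, the yellow tag is where it started, and the arm touches nothing; the hand-in returned no verdict.

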